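# Open the tambour parts chest and point out the spare pinch roller

## Robot

A 6-joint arm with a two-finger parallel gripper is mounted at the origin on the work surface. World frame = base frame: x ahead of the robot, y to its left, z up, the work surface at z = 0. Lengths are in m, angles in rad, forces in N, time in s.
With the tool pointing down it reaches from about 0.35 to 0.775 m from the base axis. Payload 7.3 kg.
Tool frame: the origin (TCP) lies at the very end of the fingers, on their centre line; the grasp point (between the pads) lies 19 mm behind it (robot.hold_point_z is the distance from the TCP to the grasp point, in m); z points along the fingers, y is the direction in which the jaws open and shut (so a half turn about z gives the same grasp; the last joint's range is limited). The gripper opens to 92 mm and grips with 3 to 60 N. Pads are 19 mm wide; open, the fingers measure 130 mm over their backs; the gripper's body (75 mm by 190 mm) begins 47 mm behind the grasp point.
Start: joints at [-1.323, 0.342, 1.524, -0, 1.275, -0.146], TCP at [0.201, -0.485, 0.227] pointing down, gripper open.
Joint ranges: [-2.53, 2.53], [-0.77, 2.02], [0.04, 2.7], [-1, 4.14], [0.28, 2.66], [-3.11, 3.11]. Speed limits (rad/s): [2.57, 2.57, 3.14, 3.14, 3.14, 3.14].

## Interface

Orientations are given as [roll, pitch, yaw] about the fixed x, y, z axes, in that order (R = Rz(yaw) Ry(pitch) Rx(roll)).
In Python, from cell import monitor, viewer, robot gives the robot as it stands.
- The arm moves only by the tool move_arm, never from a script. Its argument "deltas" is a list of rows, each an object of numbers: "x", "y", "z": the shift along the tool's x, y, z in m; "wx", "wy", "wz": the turn, a rotation vector about the tool's x, y, z in degrees; "hand": the opening, from 0 (shut) to 1 (fully open). In form: [{"x": .., "y": .., "z": .., "wx": .., "wy": .., "wz": .., "hand": ..}, ...]. A call has 1 to 8 rows; each row is the pose to reach, as a shift and turn from the pose commanded when the call began, along the tool's axes at that moment; what a row does not reach only later rows make up. A row lasts 1/8 s, in which the tool goes at most 62.5 mm and 10.7 degrees, less where a joint would pass 70% of its speed; a pose out of reach is approached as far as the arm can. A call with a gripper value outside its range is refused whole. The fingers move at their own pace and stop on an object; "grip_force" is the grip in N (left out, the last holds). Time passes only in rows, so rows that repeat a pose let the fingers close. It gives the time, the measured TCP pose, the force and the opening at its end, in the units of the state.
- monitor.observe(): the state, without advancing time (a new reading comes with each control period).
- viewer.read_camera(name): name is "scene" or "top" or "wrist"; returns the picture (400x640x3 uint8, red, green, blue); there is no depth.
- viewer.camera_params(name): a dict with "camera_matrix" (3x3 intrinsics, pixels), "R" (3x3) and "t" (3): a world point X has camera coordinates R X + t. Camera axes: x right, y down, z forward; pixel columns grow to the right and rows downward; lengths in m; the calibration is good to about 2 mm. A picture is of the moment at which its call begins: read the wrist's pose just before it. camera_params takes no time and is no camera call; for the wrist camera it gives the pose at the moment of the call.
- robot.hand_in(): hands the job in, once; it reports no verdict.
The state is a dict: "time": time; "qpos": joint angles; "qvel": joint speeds; "joint_efforts": joint torques, N m; "tool_pos": TCP position; "tool_rot": TCP orientation; "contact_force": force on the tool from outside, world axes, zero at the start; "torque": the same for the moment, N m; "opening": finger opening in m.
Only numpy, scipy, OpenCV 4.12 (cv2) and the standard library are available. Lean on these libraries where they do the work, as an engineer would, in place of code of your own. Each camera call takes 0.05 s, during which the arm holds its last target. There are 200 camera calls.

## Task

Show me where the spare pinch roller is: gently push the parts chest's tambour door fully open with the fingertips against the front of its pull rail, not gripping the rail or pressing on the slats, then point at the spare roller standing in the tray inside, fingertips about a finger's breadth above its middle. Keep still over it for at least two seconds and finish still pointing there. Do not touch any of the parts in the tray, and leave the worn roller, the cleaning stick and the front panel on the cabinet top as they lie.

Things in the scene. Friction and masses are not known exactly. Their poses are not given: they have to be found in the camera images.
- chest: Fixed teak parts chest with a domed roll-top, 245 mm deep (x), 274 wide (y), 158 high. Origin on the cabinet top, below the arc's axis (the chest's own y line at z = 0). Own -x is the low front, facing the robot; +x the back. Front wall: outer face x = -88 mm, top z = 118. End panels 12 mm thick, inner faces y = +-125, arched at radius 152. A fixed cowl of radius 158 covers the back from x = 64.
- tray (a point): Middle of the cork tray floor inside the chest, 85 mm above the cabinet top and 15 mm forward (-x) of the chest's origin. Two dividers along x, 4 mm thick and 20 mm high, at chest y = +-42 mm make three cells side by side, one part standing in each. With the door open the mouth above runs from chest x = -78 to +45 mm.
- tambour (a joint): The sliding tambour door, a curtain of teak slats in arched grooves: angle about the arc's axis in rad, 0 = shut, 0.86 = fully open against its stop, growing as the pull rail travels back over the crest towards chest +x. It stays where it is left; 2 to 4 N on the rail moves it. It may start ajar, up to 0.2.
- pull (a point): Middle of the top edge of the pull rail, the bar along the door's leading edge: 248 mm long (chest y), 12 mm thick, 18 mm proud of the slats (slat radius 150). The point is 168 mm from the arc's axis at angle (joint - 0.515) rad from vertical: chest x = 168 sin, z = 168 cos. The rail's underside is at radius 142. Push its front (-x) side, following the arc.
- curtain: The thin slats of the tambour (outer radius 150 mm, 6 mm thick) with the 4 mm bead that backs the pull rail; it turns with the door. Origin on the arc's axis at the chest's origin, turned by the joint angle. Fingers should not bear on it: one finger behind the rail means gripping, and the slats are delicate.
- spare_roller: The spare pinch roller: plain black ebonite cylinder, 34 mm in diameter, standing on end with a 12 mm brass bearing in its middle, 25 mm high in all. Origin at the centre of its underside, z up. It stands in one of the three cells of the chest's tray, any of them.
- spindle: Nickel-plated reel spindle in another cell: 38 mm round foot, thin stem and a three-lobed cap, 42 mm high. Origin at the centre of its underside.
- idler: Idler wheel in another cell: flat steel disc with a black rubber tyre, 46 mm in diameter, 10 mm thick, with a 12 mm brass hub 16 mm high. Origin at the centre of its underside.
- worn_roller: The worn pinch roller that is to be replaced, standing on the cabinet top on the chest's right (-y) side: same size as the spare, but worn hollow round the middle. Origin at the centre of its underside.
- stick: Yellow plastic head-cleaning stick, 148 mm long and 9 mm thick at most, lying on the cabinet top beyond the worn roller. Origin at its middle, on the cabinet top; it lies along its own x, felt tip to +x.
- panel: Grey aluminium deck front panel, 430 x 135 x 4 mm with cut-outs, lying flat at the left edge of the work. Origin at the centre of its underside; long side along its own y.

How it is judged:
By the outcome, as a careful person would: the job done as asked, in the order asked, and still so for the second after the job is handed in, with the robot touching nothing.
It also fails if it takes over 43 s, if anything falls off the work surface, if the arm or the gripper's body presses on something with over 40 N, if the wrist force passes 120 N, or if a joint passes its speed limit or range.

## Working session

There is one attempt and no reset: what is moved stays moved. The work goes in short steps, Python scripts to look and compute and a tool call to move; the robot and the scene stay as the last step left them, time stands still between calls to the robot, and variables do not carry over. Pictures are saved under pics/ and viewed, about 8 in all and at most 12, crops included, and the job is handed in when it is done.

Besides the shell and the picture viewer there is one more tool, called as name(argument=value, ...), one argument or row to a line, values as JSON. move_arm: Moves the arm, as the interface text tells. Its arguments: {"type":"object","properties":{"deltas":{"type":"array","items":{"type":"object","properties":{"x":{"type":"number"},"y":{"type":"number"},"z":{"type":"number"},"wx":{"type":"number"},"wy":{"type":"number"},"wz":{"type":"number"},"hand":{"type":"number"}}}},"grip_force":{"type":"number"}},"required":["deltas"]}

```bash
mkdir -p pics; ls
python3 - <<'E'
from cell import monitor, viewer, robot
import cv2, numpy as np
s=monitor.observe(); print(s)
for n in ("scene","top"):
    im=viewer.read_camera(n); cv2.imwrite(f"pics/{n}0.png",im[:,:,::-1])
    p=viewer.camera_params(n); print(n,p)
E
```

```text
pics
{'time': 0.0, 'qpos': array([-1.32299776e+00,  3.42723357e-01,  1.52505095e+00,  9.73313258e-06,
        1.27540640e+00, -1.45982922e-01]), 'qvel': array([ 0.00023421,  0.00115997,  0.00083734,  0.00254923,  0.00029939,
       -0.00123216]), 'joint_efforts': array([ 2.50297953e-04, -4.31242669e+01, -2.44224358e+01,  7.16382475e-02,
        5.60106570e-02, -1.31319239e-04]), 'tool_pos': array([ 0.20135981, -0.48438896,  0.2260328 ]), 'tool_rot': array([-3.14002285e+00, -2.40213818e-04,  3.93778460e-01]), 'contact_force': array([-0.25529677, -0.60671435,  0.96412283]), 'torque': array([0.04450684, 0.03591439, 0.02711099]), 'opening': 0.09153392722616985}
scene {'camera_matrix': array([[475.33009734,   0.        , 325.4758492 ],
       [  0.        , 475.33009734, 202.02470292],
       [  0.        ,   0.        ,   1.        ]]), 'R': array([[ 0.33368659,  0.94265575,  0.00730652],
       [ 0.56037451, -0.19211995, -0.80564902],
       [-0.75804595,  0.27292866, -0.5923481 ]]), 't': array([-0.27376253, -0.1907013 ,  1.54195375])}
top {'camera_matrix': array([[402.42995455,   0.        , 324.3907307 ],
       [  0.        , 402.42995455, 196.9751206 ],
       [  0.        ,   0.        ,   1.        ]]), 'R': array([[-1.64514350e-04, -9.99779663e-01, -2.09904152e-02],
       [-9.93635702e-01,  2.52781922e-03, -1.12613062e-01],
       [ 1.12641309e-01,  2.08382995e-02, -9.93417184e-01]]), 't': array([0.10371444, 0.56298776, 1.01795769])}
```

View pics/scene0.png

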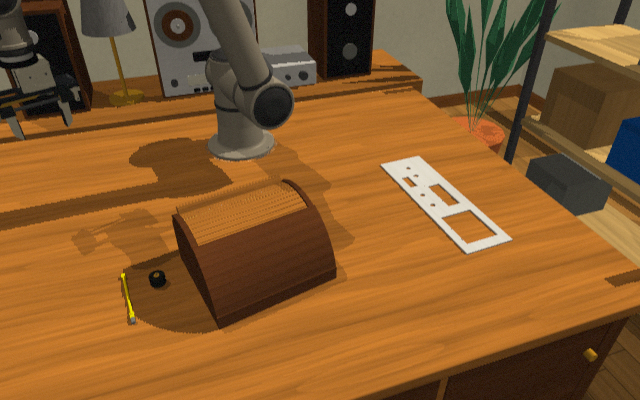

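View pics/top0.png

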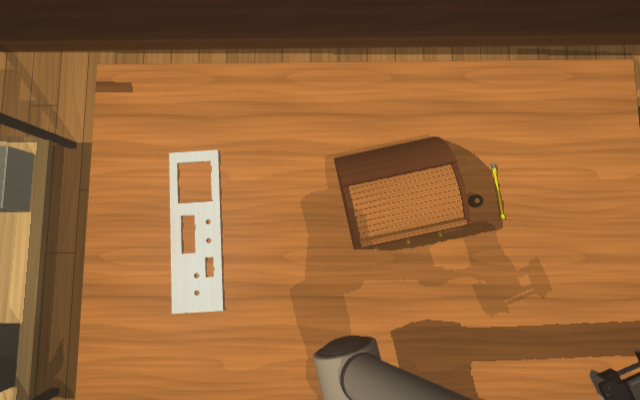

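The scene view shows the chest from behind, at about (255,250). In the top view it is centred near (405,195) and yawed by about 10°, with the worn roller at (476,200) and the stick at (499,190). I'll enlarge the chest to measure it.

Run:
```python
import cv2
im=cv2.imread("pics/top0.png")[125:260,320:515]
cv2.imwrite("pics/crop1.png",cv2.resize(im,None,fx=4,fy=4,interpolation=cv2.INTER_CUBIC))
```

```text
(no output)
```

View pics/crop1.png

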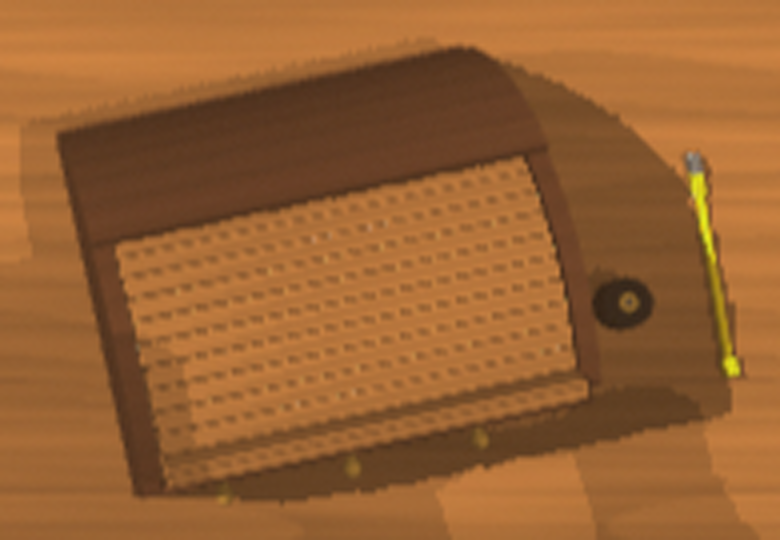

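The crop shows the cowl's front edge from (95,243) to (547,148). The rail's top band has its middle from about (164,474) to (588,386), and the worn roller is at (623,303).

```bash
cat > h.py <<'E'
import numpy as np
from cell import viewer
def ray(p,uv,z):
    K,R,t=p["camera_matrix"],p["R"],p["t"]
    C=-R.T@t; d=R.T@np.linalg.solve(K,[uv[0],uv[1],1.]); return C+d*(z-C[2])/d[2]
def proj(p,X):
    c=p["camera_matrix"]@(p["R"]@np.asarray(X)+p["t"]); return c[:2]/c[2]
E
python3 - <<'E'
from h import *
from scipy.optimize import brentq
p=viewer.camera_params("top"); f=lambda u,v:((u+.5)/4-.5+320,(v+.5)/4-.5+125)
print("cam",-p["R"].T@p["t"])
A=ray(p,f(95,243),.1445);B=ray(p,f(547,148),.1445)
d=A-B; print("len",np.linalg.norm(d)); yaw=np.arctan2(d[1],d[0])-np.pi/2
ex=np.array([np.cos(yaw),np.sin(yaw),0]);ey=np.array([-ex[1],ex[0],0])
O=(A+B)/2-ex*.064;O[2]=0
print("yaw",yaw,np.degrees(yaw),"O",O)
loc=lambda X:((X-O)@ex,(X-O)@ey)
for n,(u,v) in dict(l=(164,474),r=(588,386)).items():
    g=lambda a: loc(ray(p,f(u,v),.168*np.cos(a)))[0]-.168*np.sin(a)
    a=brentq(g,-1.2,.5);print(n,"joint",a+.515,loc(ray(p,f(u,v),.168*np.cos(a))))
# checks: back edge base corner, left wall etc
for n,uv,z in(("frontleft top",(135,495),.118),("worn",(623,303),.025)):
    X=ray(p,f(*uv),z);print(n,X,loc(X))
s=viewer.camera_params("scene")
for L in((.064,.137,.1445),(.064,-.137,.1445),(.157,.137,0),(.157,-.137,0)):
    print(proj(s,O+ex*L[0]+ey*L[1]+[0,0,L[2]]))
E
```

```text
cam [0.44475771 0.08105594 1.07683345]
len 0.27014228823299324
yaw 0.20601191922214745 11.803613500819086 O [ 0.54263113 -0.08908222  0.        ]
l joint 0.05129400629568509 (np.float64(-0.07514065702148182), np.float64(0.12483669948325926))
r joint 0.04649102097492236 (np.float64(-0.07586148115355515), np.float64(-0.12270304946339021))
frontleft top [0.43119051 0.03275281 0.118     ] (np.float64(-0.08416184689690856), np.float64(0.1420548072628638))
worn [ 0.55409762 -0.29071049  0.025     ] (np.float64(-0.030020610604269513), np.float64(-0.19971030285691496))
[313.8503304  204.41180669]
[191.28522708 247.61145981]
[335.3516993 278.0522715]
[218.26832244 329.30797264]
```

The chest pose is consistent: the cowl edge measures 270 mm against 274, and the rail lies at y = ±124. The door is ajar by about 0.05. I'll move to a look pose in front of the chest with the fingers shut.

```bash
cat >> h.py <<'E'
from scipy.spatial.transform import Rotation as Ro
from cell import monitor
import json,os
C=json.load(open("chest.json")) if os.path.exists("chest.json") else dict(O=[.5426,-.0891,0],yaw=.206)
O=np.array(C["O"]);yaw=C["yaw"];Rc=Ro.from_euler("z",yaw).as_matrix()
def pose(L,th):
    c,s=np.cos(th),np.sin(th)
    return O+Rc@np.array(L), Rc@np.array([[c,0,-s],[0,-1,0],[-s,0,-c]])
def rows(P,nd=4):
    s=monitor.observe();p0=np.array(s["tool_pos"]);R0=Ro.from_euler("xyz",s["tool_rot"]).as_matrix()
    for p,R in P:
        d=R0.T@(p-p0);w=np.degrees(Ro.from_matrix(R0.T@R).as_rotvec())
        print(np.round(d,nd).tolist(),np.round(w,1).tolist())
def arcpose(a,r,off,y,lead):   # tip in front of the rail at angle a: off = distance in front of rail mid-plane
    th=a-lead
    return pose([r*np.sin(a)-off*np.cos(a),y,r*np.cos(a)+off*np.sin(a)],th)
E
python3 - <<'E'
from h import *
rows([pose([-.16,0,.25],0)]); print(pose([-.16,0,.25],0)[0])
E
```

```text
[0.3096, -0.2641, -0.0234] [-0.1, -0.0, 10.8]
[ 0.38598289 -0.12182738  0.25      ]
```

move_arm(
  deltas=[
    {"x": 0.006, "y": -0.005, "z": -0.001, "wz": 0.2, "hand": 0},
    {"x": 0.022, "y": -0.018, "z": -0.002, "wz": 0.8, "hand": 0},
    {"x": 0.043, "y": -0.037, "z": -0.003, "wz": 1.5, "hand": 0},
    {"x": 0.068, "y": -0.058, "z": -0.005, "wz": 2.4, "hand": 0},
    {"x": 0.096, "y": -0.082, "z": -0.007, "wz": 3.3, "hand": 0},
    {"x": 0.124, "y": -0.106, "z": -0.009, "wz": 4.3, "hand": 0},
    {"x": 0.152, "y": -0.129, "z": -0.011, "wz": 5.3, "hand": 0},
    {"x": 0.18, "y": -0.153, "z": -0.013, "wz": 6.3, "hand": 0},
  ],
  grip_force=5,
)

```text
schema error: expected keys x, y, z, wx, wy, wz, hand
```

move_arm(
  deltas=[
    {"x": 0.028, "y": -0.024, "z": -0.002, "wz": 1.0, "hand": 0},
    {"x": 0.056, "y": -0.048, "z": -0.004, "wz": 2.0, "hand": 0},
    {"x": 0.081, "y": -0.069, "z": -0.006, "wz": 2.9, "hand": 0},
    {"x": 0.102, "y": -0.087, "z": -0.008, "wz": 3.6, "hand": 0},
    {"x": 0.117, "y": -0.1, "z": -0.009, "wz": 4.1, "hand": 0},
    {"x": 0.126, "y": -0.108, "z": -0.01, "wz": 4.4, "hand": 0},
    {"x": 0.13, "y": -0.111, "z": -0.01, "wz": 4.5, "hand": 0},
    {"x": 0.13, "y": -0.111, "z": -0.01, "wz": 4.5, "hand": 0},
  ],
)

```text
schema error: expected keys x, y, z, wx, wy, wz, hand
```

Run:
```python
from h import *
import cv2
s=monitor.observe();print(s["time"],s["tool_pos"],s["tool_rot"],s["opening"],s["contact_force"])
p=viewer.camera_params("wrist"); im=viewer.read_camera("wrist")
np.savez("w1.npz",**p); cv2.imwrite("pics/w1.png",im[:,:,::-1]); print(p)
for a in(-.465,):
  for y in(-.124,0,.124):
    print(proj(p,O+Rc@np.array([.168*np.sin(a),y,.168*np.cos(a)])))
```

```text
0.1 [ 0.20137384 -0.48446308  0.22614393] [-3.14027817e+00 -1.97063596e-04  3.93805736e-01] 0.09165350514330842 [0.48276295 0.66270568 0.75452323]
{'camera_matrix': array([[320.09422885,   0.        , 322.08613021],
       [  0.        , 320.09422885, 196.29286282],
       [  0.        ,   0.        ,   1.        ]]), 'R': array([[ 0.38402096, -0.92332355, -0.00123722],
       [-0.87810398, -0.36562717,  0.30862626],
       [-0.28541425, -0.11743254, -0.95118258]]), 't': array([-0.52483488, -0.03701324,  0.39117243])}
[  19.09077284 -621.96133491]
[-305.18512674 -723.03868124]
[-667.44155628 -835.954623  ]
```

View pics/w1.png

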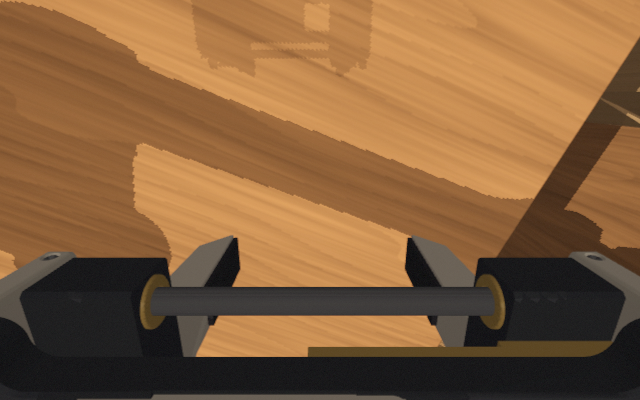

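All seven keys are required, so nothing moved. The wrist picture shows only the bare table and the open fingers. I'll repeat the move with full rows.

move_arm(
  deltas=[
    {"x": 0.006, "y": -0.005, "z": -0.001, "wx": 0, "wy": 0, "wz": 0.2, "hand": 0},
    {"x": 0.022, "y": -0.018, "z": -0.002, "wx": 0, "wy": 0, "wz": 0.8, "hand": 0},
    {"x": 0.043, "y": -0.037, "z": -0.003, "wx": 0, "wy": 0, "wz": 1.5, "hand": 0},
    {"x": 0.068, "y": -0.058, "z": -0.005, "wx": 0, "wy": 0, "wz": 2.4, "hand": 0},
    {"x": 0.096, "y": -0.082, "z": -0.007, "wx": 0, "wy": 0, "wz": 3.3, "hand": 0},
    {"x": 0.124, "y": -0.106, "z": -0.009, "wx": 0, "wy": 0, "wz": 4.3, "hand": 0},
    {"x": 0.152, "y": -0.129, "z": -0.011, "wx": 0, "wy": 0, "wz": 5.3, "hand": 0},
    {"x": 0.18, "y": -0.153, "z": -0.013, "wx": 0, "wy": 0, "wz": 6.3, "hand": 0},
  ],
  grip_force=5,
)

```text
time: 1.15
tool_pos: [0.3094, -0.2729, 0.2399]
tool_rot: [3.141, -0.0, 0.283]
contact_force: [1.4, 0.5, 0.4]
opening: 0.0169
```

move_arm(
  deltas=[
    {"x": 0.037, "y": -0.017, "z": -0.002, "wx": 0, "wy": 0, "wz": 1.0, "hand": 0},
    {"x": 0.058, "y": -0.042, "z": -0.004, "wx": 0, "wy": 0, "wz": 2.0, "hand": 0},
    {"x": 0.083, "y": -0.06, "z": -0.006, "wx": 0, "wy": 0, "wz": 2.9, "hand": 0},
    {"x": 0.104, "y": -0.075, "z": -0.008, "wx": 0, "wy": 0, "wz": 3.6, "hand": 0},
    {"x": 0.121, "y": -0.087, "z": -0.009, "wx": 0, "wy": 0, "wz": 4.1, "hand": 0},
    {"x": 0.131, "y": -0.094, "z": -0.01, "wx": 0, "wy": 0, "wz": 4.4, "hand": 0},
    {"x": 0.136, "y": -0.098, "z": -0.01, "wx": 0, "wy": 0, "wz": 4.5, "hand": 0},
    {"x": 0.136, "y": -0.098, "z": -0.01, "wx": 0, "wy": 0, "wz": 4.5, "hand": 0},
  ],
)

```text
time: 2.15
tool_pos: [0.412, -0.1423, 0.2496]
tool_rot: [3.141, 0.0, 0.206]
contact_force: [0.4, 0.0, 0.7]
opening: 0.0005
```

Run:
```python
from h import *
import cv2
s=monitor.observe();print(s["time"],s["tool_pos"],s["tool_rot"],s["opening"],s["contact_force"])
p=viewer.camera_params("wrist"); im=viewer.read_camera("wrist")
np.savez("w1.npz",**p); cv2.imwrite("pics/w2.png",im[:,:,::-1]); print(-p["R"].T@p["t"])
a=-.465
for L in([.168*np.sin(a),-.124,.168*np.cos(a)],[.168*np.sin(a),.124,.168*np.cos(a)],[.064,-.137,.1445],[.064,.137,.1445],[-.088,-.137,.118],[-.088,.137,.118]):
    print(np.round(L,3),proj(p,O+Rc@np.array(L)))
```

```text
2.15 [ 0.41197516 -0.14227738  0.2496463 ] [3.14149275e+00 2.52572211e-04 2.05615091e-01] 0.00046431667070409593 [0.42951652 0.00880041 0.71646378]
[ 0.49594482 -0.12484303  0.40632964]
[-0.075 -0.124  0.15 ] [447.9147008  122.31052272]
[-0.075  0.124  0.15 ] [131.04610414 122.30972072]
[ 0.064 -0.137  0.144] [489.73092487 -92.6605458 ]
[0.064 0.137 0.144] [ 77.6742555  -92.72602225]
[-0.088 -0.137  0.118] [447.27279017 133.62902454]
[-0.088  0.137  0.118] [139.56138173 133.63077906]
```

View pics/w2.png

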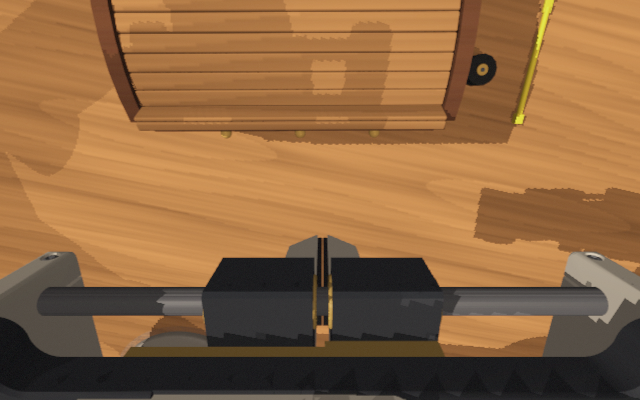

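The rail's ends show at columns 132 and 447, as predicted. The rows are level, so yaw and y are confirmed. The worn roller is at (483,69) and the stick at right. Next I'll check the rail's edge rows with a row profile.

Run:
```python
from h import *
import cv2
im=cv2.imread("pics/w2.png").astype(float)
print({r:int(im[r,155:200].mean()) for r in range(92,140)})
p=dict(np.load("w1.npz"))
for a in(-.465,-.48,-.45):
  ca,sa=np.cos(a),np.sin(a)
  for r,t in((.168,.006),(.168,-.006),(.142,-.006),(.15,.006),(.15,.01)):
    print(a,r,t,round(proj(p,O+Rc@np.array([r*sa+t*ca,.09,r*ca-t*sa]))[1],1))
print(proj(p,O+Rc@np.array([-.088,.09,.118]))[1])
```

```text
{92: 118, 93: 114, 94: 112, 95: 111, 96: 111, 97: 111, 98: 112, 99: 114, 100: 114, 101: 110, 102: 106, 103: 103, 104: 99, 105: 90, 106: 87, 107: 98, 108: 100, 109: 101, 110: 103, 111: 104, 112: 106, 113: 108, 114: 108, 115: 106, 116: 107, 117: 119, 118: 130, 119: 121, 120: 107, 121: 84, 122: 112, 123: 121, 124: 113, 125: 105, 126: 103, 127: 102, 128: 101, 129: 96, 130: 71, 131: 99, 132: 136, 133: 135, 134: 135, 135: 135, 136: 135, 137: 135, 138: 135, 139: 136}
-0.465 0.168 0.006 115.5
-0.465 0.168 -0.006 128.9
-0.465 0.142 -0.006 112.1
-0.465 0.15 0.006 103.9
-0.465 0.15 0.01 99.3
-0.48 0.168 0.006 118.4
-0.48 0.168 -0.006 131.5
-0.48 0.142 -0.006 114.2
-0.48 0.15 0.006 106.4
-0.48 0.15 0.01 102.0
-0.45 0.168 0.006 112.5
-0.45 0.168 -0.006 126.2
-0.45 0.142 -0.006 109.9
-0.45 0.15 0.006 101.2
-0.45 0.15 0.01 96.6
133.63047804723382
```

The edges fit a rail angle of −0.47, so the joint is at about 0.045. Next is the tilted pre-contact pose in front of the rail.

Run:
```python
from h import *
print("pre / near");rows([arcpose(-.47,.157,.045,0,.1),arcpose(-.47,.157,.022,0,.1)])
print(arcpose(-.47,.157,.045,0,.1)[0])
```

```text
pre / near
[0.0277, -0.0256, 0.1301] [0.0, 32.7, -0.0]
[0.0482, -0.0256, 0.1196] [0.0, 32.7, -0.0]
[ 0.43372789 -0.11185038  0.11959634]
```

move_arm(
  deltas=[
    {"x": 0.0, "y": -0.002, "z": 0.01, "wx": 0, "wy": 3, "wz": 0, "hand": 0},
    {"x": 0.0, "y": -0.006, "z": 0.03, "wx": 0, "wy": 8, "wz": 0, "hand": 0},
    {"x": 0.003, "y": -0.011, "z": 0.055, "wx": 0, "wy": 14, "wz": 0, "hand": 0},
    {"x": 0.01, "y": -0.017, "z": 0.08, "wx": 0, "wy": 20, "wz": 0, "hand": 0},
    {"x": 0.017, "y": -0.021, "z": 0.103, "wx": 0, "wy": 26, "wz": 0, "hand": 0},
    {"x": 0.024, "y": -0.024, "z": 0.12, "wx": 0, "wy": 30, "wz": 0, "hand": 0},
    {"x": 0.028, "y": -0.0256, "z": 0.13, "wx": 0, "wy": 32.7, "wz": 0, "hand": 0},
    {"x": 0.028, "y": -0.0256, "z": 0.13, "wx": 0, "wy": 32.7, "wz": 0, "hand": 0},
  ],
)

```text
time: 3.2
tool_pos: [0.4333, -0.1117, 0.1188]
tool_rot: [-3.139, -0.569, 0.202]
contact_force: [-0.3, -0.9, 0.1]
opening: 0.0006
```

Run:
```python
from h import *
import cv2
s=monitor.observe();print(s["time"],s["tool_pos"],s["tool_rot"],s["qpos"])
p=viewer.camera_params("wrist")
cv2.imwrite("pics/w3.png",viewer.read_camera("wrist")[:,:,::-1])
rows([arcpose(-.47,.157,o,0,.1) for o in(.04,.035,.03,.026,.022,.02,.018,.016)])
```

```text
3.2 [ 0.43328043 -0.11170325  0.11880747] [-3.13871141 -0.56876989  0.20161573] [-0.7596402   0.20552068  2.29286976  1.0394687   0.53999169 -0.27917081]
[0.0049, -0.0003, 0.0004] [0.0, 0.0, -0.1]
[0.0099, -0.0003, 0.0009] [0.0, 0.0, -0.1]
[0.0149, -0.0003, 0.0014] [0.0, 0.0, -0.1]
[0.0188, -0.0003, 0.0018] [0.0, 0.0, -0.1]
[0.0228, -0.0003, 0.0022] [0.0, 0.0, -0.1]
[0.0248, -0.0003, 0.0024] [0.0, 0.0, -0.1]
[0.0268, -0.0003, 0.0026] [0.0, 0.0, -0.1]
[0.0288, -0.0003, 0.0028] [0.0, 0.0, -0.1]
```

View pics/w3.png

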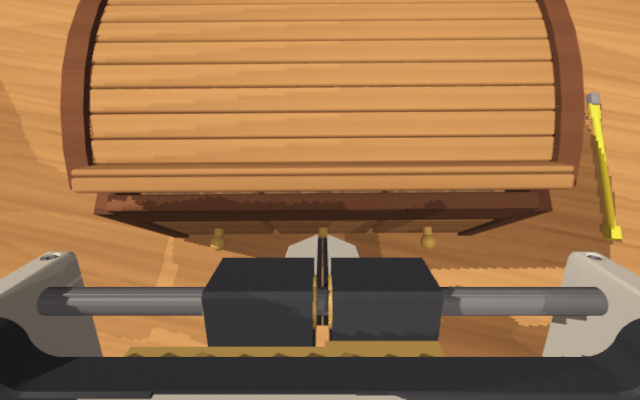

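View 6 shows the closed fingertips at (322,240), centred in front of the rail (rows 165–190) and above the knobs. I'll approach until I feel contact.

move_arm(
  deltas=[
    {"x": 0.005, "y": 0, "z": 0.0004, "wx": 0, "wy": 0, "wz": 0, "hand": 0},
    {"x": 0.01, "y": 0, "z": 0.0009, "wx": 0, "wy": 0, "wz": 0, "hand": 0},
    {"x": 0.015, "y": 0, "z": 0.001, "wx": 0, "wy": 0, "wz": 0, "hand": 0},
    {"x": 0.019, "y": 0, "z": 0.001, "wx": 0, "wy": 0, "wz": 0, "hand": 0},
    {"x": 0.022, "y": 0, "z": 0.0015, "wx": 0, "wy": 0, "wz": 0, "hand": 0},
    {"x": 0.0245, "y": 0, "z": 0.0015, "wx": 0, "wy": 0, "wz": 0, "hand": 0},
    {"x": 0.0265, "y": 0, "z": 0.002, "wx": 0, "wy": 0, "wz": 0, "hand": 0},
    {"x": 0.028, "y": 0, "z": 0.002, "wx": 0, "wy": 0, "wz": 0, "hand": 0},
  ],
)

```text
time: 4.25
tool_pos: [0.4582, -0.1064, 0.133]
tool_rot: [-3.141, -0.57, 0.205]
contact_force: [-2.4, -0.7, -1.3]
opening: 0.0004
```

Run:
```python
from h import *
s=monitor.observe();print(s["contact_force"],s["time"],(Rc.T@(s["tool_pos"]-O)))
rows([arcpose(a,.157,.0155,0,.1+.1*(a+.47)) for a in np.linspace(-.46,-.30,8)])
```

```text
[-2.44566968 -0.68376655 -1.31463785] 4.25 [-0.08611912  0.00029188  0.13297326]
[0.0026, 0.0003, 0.0007] [0.0, -0.5, -0.0]
[0.0062, 0.0003, 0.0008] [0.0, -1.7, -0.0]
[0.0098, 0.0003, 0.0009] [0.0, -2.9, -0.0]
[0.0134, 0.0003, 0.0012] [0.0, -4.1, -0.0]
[0.017, 0.0003, 0.0015] [0.0, -5.2, -0.0]
[0.0206, 0.0003, 0.0019] [0.0, -6.4, -0.0]
[0.0241, 0.0003, 0.0024] [0.0, -7.6, -0.0]
[0.0277, 0.0003, 0.003] [0.0, -8.8, -0.0]
```

Contact reads 2.8 N along the tangent, as expected. Now I push along the arc.

move_arm(
  deltas=[
    {"x": 0.0026, "y": 0, "z": 0.0004, "wx": 0, "wy": -0.5, "wz": 0, "hand": 0},
    {"x": 0.0062, "y": 0, "z": 0.0008, "wx": 0, "wy": -1.7, "wz": 0, "hand": 0},
    {"x": 0.0098, "y": 0, "z": 0.0009, "wx": 0, "wy": -2.9, "wz": 0, "hand": 0},
    {"x": 0.0134, "y": 0, "z": 0.0012, "wx": 0, "wy": -4.1, "wz": 0, "hand": 0},
    {"x": 0.017, "y": 0, "z": 0.0015, "wx": 0, "wy": -5.2, "wz": 0, "hand": 0},
    {"x": 0.0206, "y": 0, "z": 0.0019, "wx": 0, "wy": -6.4, "wz": 0, "hand": 0},
    {"x": 0.0241, "y": 0, "z": 0.0024, "wx": 0, "wy": -7.6, "wz": 0, "hand": 0},
    {"x": 0.0277, "y": 0, "z": 0.003, "wx": 0, "wy": -8.8, "wz": 0, "hand": 0},
  ],
)

```text
time: 5.25
tool_pos: [0.4825, -0.1012, 0.1454]
tool_rot: [-3.141, -0.416, 0.205]
contact_force: [-2.0, 0.0, -0.1]
opening: 0.0005
```

Run:
```python
from h import *
s=monitor.observe();L=Rc.T@(s["tool_pos"]-O);print(s["contact_force"],s["time"],L,np.hypot(L[0],L[2]),s["tool_rot"])
rows([arcpose(a,.157,.0155,0,.1+.1*(a+.47)) for a in np.linspace(-.27,-.06,8)])
```

```text
[-2.04993573  0.03618728 -0.06443002] 5.25 [-0.06130302  0.0004855   0.14536916] 0.15776644960056055 [-3.14076132 -0.41553857  0.20505153]
[0.0048, 0.0005, 0.0002] [-0.0, -1.5, -0.0]
[0.0096, 0.0005, 0.0005] [-0.0, -3.0, -0.0]
[0.0143, 0.0005, 0.0009] [-0.0, -4.6, -0.0]
[0.019, 0.0005, 0.0015] [-0.0, -6.1, -0.0]
[0.0236, 0.0005, 0.0022] [-0.0, -7.7, -0.0]
[0.0283, 0.0005, 0.003] [-0.0, -9.2, -0.0]
[0.0329, 0.0005, 0.004] [-0.0, -10.7, -0.0]
[0.0375, 0.0005, 0.0052] [-0.0, -12.3, -0.0]
```

move_arm(
  deltas=[
    {"x": 0.0045, "y": 0, "z": 0.0002, "wx": 0, "wy": -1.5, "wz": 0, "hand": 0},
    {"x": 0.0095, "y": 0, "z": 0.0005, "wx": 0, "wy": -3.0, "wz": 0, "hand": 0},
    {"x": 0.0143, "y": 0, "z": 0.0009, "wx": 0, "wy": -4.6, "wz": 0, "hand": 0},
    {"x": 0.019, "y": 0, "z": 0.0015, "wx": 0, "wy": -6.1, "wz": 0, "hand": 0},
    {"x": 0.0236, "y": 0, "z": 0.0022, "wx": 0, "wy": -7.7, "wz": 0, "hand": 0},
    {"x": 0.0283, "y": 0, "z": 0.003, "wx": 0, "wy": -9.2, "wz": 0, "hand": 0},
    {"x": 0.0329, "y": 0, "z": 0.004, "wx": 0, "wy": -10.7, "wz": 0, "hand": 0},
    {"x": 0.0375, "y": 0, "z": 0.0052, "wx": 0, "wy": -12.3, "wz": 0, "hand": 0},
  ],
)

```text
time: 6.25
tool_pos: [0.518, -0.0936, 0.1557]
tool_rot: [-3.141, -0.2, 0.205]
contact_force: [-1.8, 0.7, -0.2]
opening: 0.0005
```

Run:
```python
from h import *
s=monitor.observe();L=Rc.T@(s["tool_pos"]-O);print(s["contact_force"],s["time"],L,np.hypot(L[0],L[2]),s["tool_rot"])
rows([arcpose(a,.157,.0155,0,.1+.1*(a+.47)) for a in np.linspace(-.03,.18,8)])
```

```text
[-1.81520551  0.72132852 -0.15184251] 6.25 [-0.02501503  0.00060002  0.15573025] 0.15772653971344033 [-3.1405009  -0.20012165  0.20499639]
[0.0049, 0.0006, 0.0002] [-0.1, -1.5, -0.1]
[0.0096, 0.0006, 0.0006] [-0.1, -3.0, -0.1]
[0.0143, 0.0006, 0.0012] [-0.1, -4.6, -0.1]
[0.019, 0.0006, 0.0019] [-0.1, -6.1, -0.1]
[0.0236, 0.0006, 0.0027] [-0.1, -7.7, -0.1]
[0.0283, 0.0006, 0.0037] [-0.1, -9.2, -0.1]
[0.0329, 0.0006, 0.0048] [-0.1, -10.8, -0.1]
[0.0374, 0.0006, 0.0061] [-0.1, -12.3, -0.1]
```

move_arm(
  deltas=[
    {"x": 0.0047, "y": 0.0003, "z": 0.0002, "wx": 0, "wy": -1.5, "wz": 0, "hand": 0},
    {"x": 0.0096, "y": 0.0005, "z": 0.0006, "wx": 0, "wy": -3.0, "wz": 0, "hand": 0},
    {"x": 0.0143, "y": 0.0005, "z": 0.0012, "wx": 0, "wy": -4.6, "wz": 0, "hand": 0},
    {"x": 0.019, "y": 0.0005, "z": 0.0019, "wx": 0, "wy": -6.1, "wz": 0, "hand": 0},
    {"x": 0.0236, "y": 0.0005, "z": 0.0027, "wx": 0, "wy": -7.7, "wz": 0, "hand": 0},
    {"x": 0.0283, "y": 0.0005, "z": 0.0037, "wx": 0, "wy": -9.2, "wz": 0, "hand": 0},
    {"x": 0.0329, "y": 0.0005, "z": 0.0048, "wx": 0, "wy": -10.8, "wz": 0, "hand": 0},
    {"x": 0.0374, "y": 0.0005, "z": 0.0061, "wx": 0, "wy": -12.3, "wz": 0, "hand": 0},
  ],
)

```text
time: 7.25
tool_pos: [0.5559, -0.0867, 0.1575]
tool_rot: [3.142, 0.014, 0.205]
contact_force: [-1.4, 1.0, -0.7]
opening: 0.0004
```

Run:
```python
from h import *
s=monitor.observe();L=Rc.T@(s["tool_pos"]-O);print(s["contact_force"],s["time"],L,np.hypot(L[0],L[2]),s["tool_rot"])
rows([arcpose(a,.157,.0155,0,.1+.1*(a+.47)) for a in (.2,.22,.24,.26,.28,.30,.315,.33,.345,.352,.36)])
```

```text
[-1.42033778  1.01080579 -0.7217891 ] 7.25 [ 0.01355079 -0.00037028  0.15750824] 0.15809007243127823 [3.14151929 0.01387543 0.20524017]
[0.0025, -0.0004, 0.0005] [0.0, -1.1, -0.0]
[0.0056, -0.0004, 0.0008] [0.0, -2.1, -0.0]
[0.0087, -0.0004, 0.0012] [0.0, -3.2, -0.0]
[0.0119, -0.0004, 0.0016] [0.0, -4.2, -0.0]
[0.015, -0.0004, 0.0021] [0.0, -5.2, -0.0]
[0.0181, -0.0004, 0.0027] [0.0, -6.3, -0.0]
[0.0204, -0.0004, 0.0031] [0.0, -7.0, -0.0]
[0.0227, -0.0004, 0.0036] [0.0, -7.8, -0.0]
[0.025, -0.0004, 0.0042] [0.0, -8.6, -0.0]
[0.0261, -0.0004, 0.0044] [0.0, -8.9, -0.0]
[0.0273, -0.0004, 0.0047] [0.0, -9.3, -0.0]
```

move_arm(
  deltas=[
    {"x": 0.0025, "y": 0, "z": 0.0005, "wx": 0, "wy": -1.1, "wz": 0, "hand": 0},
    {"x": 0.0056, "y": 0, "z": 0.0008, "wx": 0, "wy": -2.1, "wz": 0, "hand": 0},
    {"x": 0.0087, "y": 0, "z": 0.0012, "wx": 0, "wy": -3.2, "wz": 0, "hand": 0},
    {"x": 0.0119, "y": 0, "z": 0.0016, "wx": 0, "wy": -4.2, "wz": 0, "hand": 0},
    {"x": 0.015, "y": 0, "z": 0.0021, "wx": 0, "wy": -5.2, "wz": 0, "hand": 0},
    {"x": 0.0181, "y": 0, "z": 0.0027, "wx": 0, "wy": -6.3, "wz": 0, "hand": 0},
    {"x": 0.0204, "y": 0, "z": 0.0031, "wx": 0, "wy": -7.0, "wz": 0, "hand": 0},
    {"x": 0.022, "y": 0, "z": 0.0035, "wx": 0, "wy": -7.6, "wz": 0, "hand": 0},
  ],
)

```text
time: 8.25
tool_pos: [0.5773, -0.0823, 0.1538]
tool_rot: [3.141, 0.145, 0.205]
contact_force: [-1.2, -0.1, 1.3]
opening: 0.0004
```

move_arm(
  deltas=[
    {"x": 0.0008, "y": 0, "z": 0.0002, "wx": 0, "wy": -0.3, "wz": 0, "hand": 0},
    {"x": 0.0016, "y": 0, "z": 0.0004, "wx": 0, "wy": -0.5, "wz": 0, "hand": 0},
    {"x": 0.002, "y": 0, "z": 0.0005, "wx": 0, "wy": -0.6, "wz": 0, "hand": 0},
  ],
)

```text
time: 8.62
tool_pos: [0.579, -0.082, 0.1531]
tool_rot: [3.141, 0.155, 0.205]
contact_force: [-1.5, -0.4, 0.4]
opening: 0.0001
```

Run:
```python
from h import *
s=monitor.observe();L=Rc.T@(s["tool_pos"]-O);print(s["contact_force"],s["time"],L,np.hypot(L[0],L[2]),s["tool_rot"])
```

```text
[-1.54924095 -0.43108995  0.42026398] 8.625 [ 0.03707269 -0.00048372  0.15305813] 0.15748388696788493 [3.14142499 0.15538828 0.20522178]
```

move_arm(
  deltas=[
    {"x": 0.0008, "y": 0, "z": 0.0002, "wx": 0, "wy": -0.2, "wz": 0, "hand": 0},
    {"x": 0.0016, "y": 0, "z": 0.0004, "wx": 0, "wy": -0.4, "wz": 0, "hand": 0},
    {"x": 0.002, "y": 0, "z": 0.0005, "wx": 0, "wy": -0.4, "wz": 0, "hand": 0},
  ],
)

```text
time: 9.0
tool_pos: [0.5806, -0.0816, 0.1524]
tool_rot: [3.141, 0.163, 0.205]
contact_force: [-3.2, -0.9, 4.3]
opening: -0.0
```

move_arm(
  deltas=[
    {"x": 0.0006, "y": 0, "z": 0.0002, "wx": 0, "wy": 0, "wz": 0, "hand": 0},
    {"x": 0.001, "y": 0, "z": 0.0003, "wx": 0, "wy": 0, "wz": 0, "hand": 0},
  ],
)

```text
time: 9.25
tool_pos: [0.5808, -0.0816, 0.1523]
tool_rot: [3.141, 0.164, 0.205]
contact_force: [-6.9, -0.7, 7.9]
opening: 0.0003
```

The force has risen to about 9 N along the tangent at rail angle ≈0.348, where the stop is 0.345, so the door is at its stop. I'll back straight off, then rise to a look pose.

Run:
```python
from h import *
s=monitor.observe();L=Rc.T@(s["tool_pos"]-O);print(L,np.arctan2(L[0],L[2]))
rows([pose([.015,0,.165],.164),pose([-.01,0,.19],.12),pose([-.05,0,.235],.05),pose([-.09,0,.26],0)])
```

```text
[ 0.03895978 -0.00047965  0.15228247] 0.25046652080806525
[-0.0257, -0.0005, -0.0086] [0.0, 0.0, -0.0]
[-0.0545, -0.0004, -0.0292] [0.0, 2.5, -0.0]
[-0.1013, -0.0004, -0.067] [0.0, 6.6, -0.0]
[-0.1448, -0.0004, -0.0852] [0.0, 9.4, -0.0]
```

move_arm(
  deltas=[
    {"x": -0.006, "y": 0, "z": -0.001, "wx": 0, "wy": 0, "wz": 0, "hand": 0},
    {"x": -0.016, "y": 0, "z": -0.005, "wx": 0, "wy": 0, "wz": 0, "hand": 0},
    {"x": -0.035, "y": 0, "z": -0.014, "wx": 0, "wy": 0.5, "wz": 0, "hand": 0},
    {"x": -0.062, "y": 0, "z": -0.034, "wx": 0, "wy": 3, "wz": 0, "hand": 0},
    {"x": -0.092, "y": 0, "z": -0.058, "wx": 0, "wy": 5.5, "wz": 0, "hand": 0},
    {"x": -0.12, "y": 0, "z": -0.075, "wx": 0, "wy": 7.7, "wz": 0, "hand": 0},
    {"x": -0.138, "y": 0, "z": -0.083, "wx": 0, "wy": 9, "wz": 0, "hand": 0},
    {"x": -0.145, "y": 0, "z": -0.085, "wx": 0, "wy": 9.4, "wz": 0, "hand": 0},
  ],
)

```text
time: 10.25
tool_pos: [0.4544, -0.1079, 0.2603]
tool_rot: [3.14, -0.004, 0.205]
contact_force: [1.1, -0.4, -0.8]
opening: 0.0006
```

move_arm(
  deltas=[
    {"x": 0, "y": 0, "z": 0, "wx": 0, "wy": 0, "wz": 0, "hand": 0},
  ],
)

```text
time: 10.38
tool_pos: [0.455, -0.1078, 0.2592]
tool_rot: [3.141, -0.002, 0.205]
contact_force: [-1.4, 0.0, 0.4]
opening: 0.0008
```

Run:
```python
from h import *
import cv2
s=monitor.observe();print(s["time"],Rc.T@(s["tool_pos"]-O),s["tool_rot"],s["contact_force"])
p=viewer.camera_params("wrist"); im=viewer.read_camera("wrist")
np.savez("w4.npz",**p); cv2.imwrite("pics/w4.png",im[:,:,::-1])
a=.345;ca,sa=np.cos(a),np.sin(a)
for r,t in((.168,-.006),(.168,.006),(.142,-.006)):print("rail",r,t,proj(p,O+Rc@np.array([r*sa+t*ca,.09,r*ca-t*sa])))
for y in(-.083,0,.083):print("cell",proj(p,O+Rc@np.array([-.015,y,.085])))
print("frontwall",proj(p,O+Rc@np.array([-.088,0,.118])))
```

```text
10.375 [-0.08953483 -0.00037964  0.25920413] [ 3.14124116e+00 -2.23333640e-03  2.04769623e-01] [-1.36724434  0.04541516  0.38057504]
rail 0.168 -0.006 [193.95069741  11.14062563]
rail 0.168 0.006 [194.15907109  -5.44206651]
rail 0.142 -0.006 [207.12396366  31.28248689]
cell [404.79216769 104.50216546]
cell [321.37366248 104.58045373]
cell [237.94477504 104.65875174]
frontwall [321.43802707 184.24817036]
```

View pics/w4.png

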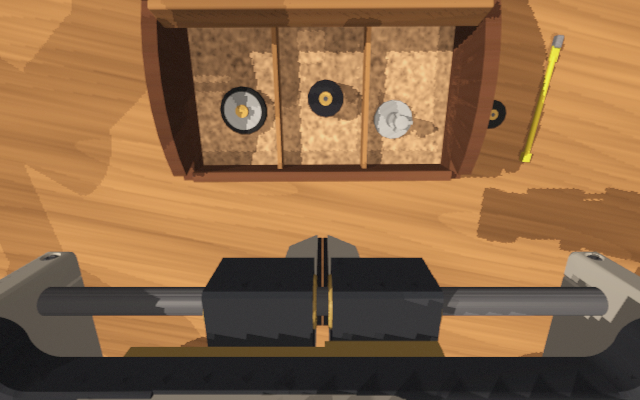

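The middle cell holds the black roller with its brass centre at (326,98), the left cell the idler (244,110), and the right cell the spindle (394,120). The rail is at rows 8–27. I'll measure the roller by colour mask and check the rail edge.

Run:
```python
from h import *
import cv2
im=cv2.imread("pics/w4.png");p=dict(np.load("w4.npz"))
m=np.zeros(im.shape[:2],np.uint8);m[70:130,295:360]=(im[70:130,295:360].max(2)<60)*255
c=max(cv2.findContours(m,0,2)[0],key=cv2.contourArea);(u,v),r=cv2.minEnclosingCircle(c);print("blob",u,v,r)
hsv=cv2.cvtColor(im,cv2.COLOR_BGR2HSV);b=np.argwhere((hsv[88:109,315:337,1]>100)&(hsv[88:109,315:337,2]>110));bc=b.mean(0)+[88,315];print("brass",bc[::-1],len(b))
for n,uv,z in(("blob",(u,v),.108),("brass",bc[::-1],.110)):
    X=ray(p,uv,z);print(n,X,Rc.T@(X-O))
print("r mm",r*np.linalg.norm(ray(p,(u+1,v),.108)-ray(p,(u,v),.108))*1e3)
print({i:int(im[i,200:260].mean()) for i in range(0,36)})
X=ray(p,bc[::-1],.110)
Lx=Rc.T@(X-O)
rows([pose([Lx[0],Lx[1],.16],0),pose([Lx[0],Lx[1],.127],0)])
for n in("top","scene"):
    q=viewer.camera_params(n);a=viewer.read_camera(n);cv2.imwrite(f"pics/{n}5.png",a[:,:,::-1]);print(n,proj(q,X))
q=viewer.camera_params("top")
t=cv2.imread("pics/top5.png");u0,v0=proj(q,X).astype(int);k=t[v0-12:v0+13,u0-12:u0+13].max(2)
y,x=np.nonzero(k<60);print("top blob",x.mean()+u0-12,y.mean()+v0-12,len(x))
```

```text
blob 325.5 97.71212005615234 17.93177604675293
brass [325.20134228  98.19463087] 149
blob [ 0.53538436 -0.09453413  0.108     ] [-0.00817461 -0.0038433   0.108     ]
brass [ 0.53493711 -0.09432771  0.11      ] [-0.00857018 -0.00354977  0.11      ]
r mm 16.497231701126758
{0: 124, 1: 124, 2: 125, 3: 126, 4: 127, 5: 127, 6: 121, 7: 114, 8: 97, 9: 71, 10: 56, 11: 55, 12: 56, 13: 56, 14: 57, 15: 59, 16: 60, 17: 61, 18: 62, 19: 62, 20: 62, 21: 62, 22: 60, 23: 58, 24: 57, 25: 56, 26: 60, 27: 76, 28: 98, 29: 96, 30: 94, 31: 93, 32: 93, 33: 92, 34: 92, 35: 93}
[0.0805, 0.0031, 0.0989] [-0.0, -0.1, -0.1]
[0.0805, 0.0032, 0.1319] [-0.0, -0.1, -0.1]
top [405.80478293 204.81139799]
scene [242.1085664  219.55715321]
top blob 403.96491228070175 204.91228070175438 57
```

The blob radius is 16.5 mm against 17, so it is the roller. It sits at chest (−8.4, −3.7) mm. The rail edge rows also fit fully open. I'll move over it, first to z = 0.16.

move_arm(
  deltas=[
    {"x": 0.004, "y": 0, "z": 0.004, "wx": 0, "wy": 0, "wz": 0, "hand": 0},
    {"x": 0.015, "y": 0.001, "z": 0.015, "wx": 0, "wy": 0, "wz": 0, "hand": 0},
    {"x": 0.03, "y": 0.001, "z": 0.032, "wx": 0, "wy": 0, "wz": 0, "hand": 0},
    {"x": 0.047, "y": 0.002, "z": 0.053, "wx": 0, "wy": 0, "wz": 0, "hand": 0},
    {"x": 0.062, "y": 0.002, "z": 0.072, "wx": 0, "wy": 0, "wz": 0, "hand": 0},
    {"x": 0.074, "y": 0.003, "z": 0.088, "wx": 0, "wy": 0, "wz": 0, "hand": 0},
    {"x": 0.079, "y": 0.003, "z": 0.096, "wx": 0, "wy": 0, "wz": 0, "hand": 0},
    {"x": 0.0805, "y": 0.003, "z": 0.099, "wx": 0, "wy": 0, "wz": 0, "hand": 0},
  ],
)

```text
time: 11.52
tool_pos: [0.5348, -0.0941, 0.1596]
tool_rot: [-3.141, -0.001, 0.206]
contact_force: [0.5, -0.4, 0.3]
opening: 0.0003
```

Run:
```python
from h import *
import cv2
s=monitor.observe();print(s["time"],s["tool_pos"],s["tool_rot"],s["contact_force"])
X=np.array([.5352,-.0944,.110])
w=viewer.read_camera("wrist");t=viewer.read_camera("scene");pw=viewer.camera_params("wrist");pt=viewer.camera_params("scene")
print(proj(pw,X),proj(pt,X),proj(pt,s["tool_pos"]))
u,v=proj(pt,X).astype(int)
k=cv2.resize(t[v-50:v+50,u-80:u+80],None,fx=4,fy=4,interpolation=cv2.INTER_CUBIC)
cv2.imwrite("pics/s6.png",k[:,:,::-1]);print("origin",u-80,v-50)
cv2.imwrite("pics/w6.png",w[:,:,::-1])
```

```text
11.525 [ 0.53476913 -0.09410518  0.1596166 ] [-3.14131588e+00 -9.75584718e-04  2.05500621e-01] [ 0.51405517 -0.39016202  0.31744537]
[322.18975283 221.0181325 ] [242.10000417 219.63413002] [239.95464328 201.30175969]
origin 162 169
```

View pics/w6.png

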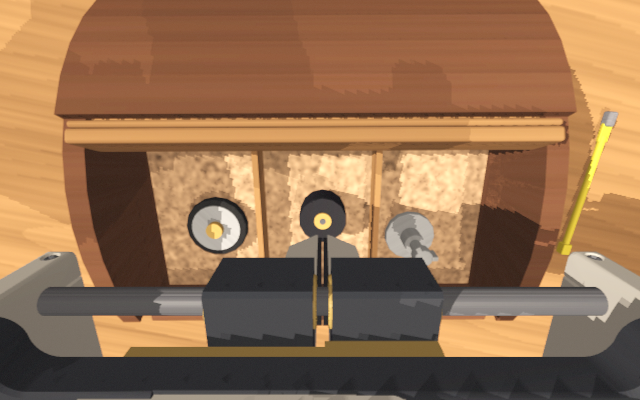

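View pics/s6.png

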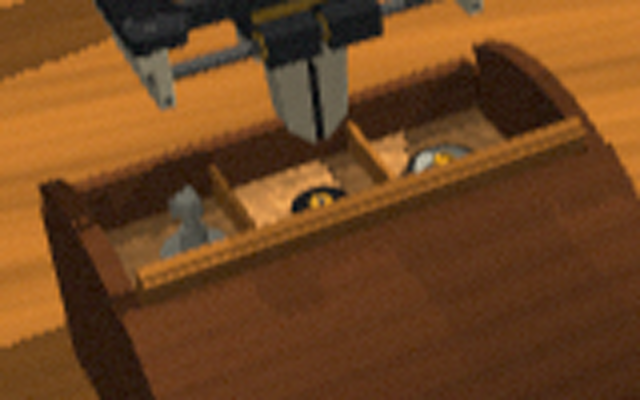

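The brass centre appears at (322,221) in the wrist view and at about (242,219) in the scene view. Both match the prediction to within 1 px. The rail stands by the cowl. I'll go down to 17 mm above the roller and hold.

move_arm(
  deltas=[
    {"x": 0, "y": 0, "z": 0.002, "wx": 0, "wy": 0, "wz": 0, "hand": 0},
    {"x": 0, "y": 0, "z": 0.007, "wx": 0, "wy": 0, "wz": 0, "hand": 0},
    {"x": 0, "y": 0, "z": 0.013, "wx": 0, "wy": 0, "wz": 0, "hand": 0},
    {"x": 0, "y": 0, "z": 0.02, "wx": 0, "wy": 0, "wz": 0, "hand": 0},
    {"x": 0, "y": 0, "z": 0.026, "wx": 0, "wy": 0, "wz": 0, "hand": 0},
    {"x": 0, "y": 0, "z": 0.03, "wx": 0, "wy": 0, "wz": 0, "hand": 0},
    {"x": 0, "y": 0, "z": 0.032, "wx": 0, "wy": 0, "wz": 0, "hand": 0},
    {"x": 0, "y": 0, "z": 0.0325, "wx": 0, "wy": 0, "wz": 0, "hand": 0},
  ],
)

```text
time: 12.62
tool_pos: [0.5348, -0.0942, 0.1277]
tool_rot: [3.141, -0.002, 0.205]
contact_force: [-0.4, 0.9, 0.3]
opening: 0.0004
```

move_arm(
  deltas=[
    {"x": 0, "y": 0, "z": 0, "wx": 0, "wy": 0, "wz": 0, "hand": 0},
    {"x": 0, "y": 0, "z": 0, "wx": 0, "wy": 0, "wz": 0, "hand": 0},
    {"x": 0, "y": 0, "z": 0, "wx": 0, "wy": 0, "wz": 0, "hand": 0},
    {"x": 0, "y": 0, "z": 0, "wx": 0, "wy": 0, "wz": 0, "hand": 0},
    {"x": 0, "y": 0, "z": 0, "wx": 0, "wy": 0, "wz": 0, "hand": 0},
    {"x": 0, "y": 0, "z": 0, "wx": 0, "wy": 0, "wz": 0, "hand": 0},
    {"x": 0, "y": 0, "z": 0, "wx": 0, "wy": 0, "wz": 0, "hand": 0},
    {"x": 0, "y": 0, "z": 0, "wx": 0, "wy": 0, "wz": 0, "hand": 0},
  ],
)

```text
time: 13.62
tool_pos: [0.5348, -0.0942, 0.1277]
tool_rot: [3.142, -0.002, 0.205]
contact_force: [0.0, 1.2, -0.3]
opening: 0.0003
```

move_arm(
  deltas=[
    {"x": 0, "y": 0, "z": 0, "wx": 0, "wy": 0, "wz": 0, "hand": 0},
    {"x": 0, "y": 0, "z": 0, "wx": 0, "wy": 0, "wz": 0, "hand": 0},
    {"x": 0, "y": 0, "z": 0, "wx": 0, "wy": 0, "wz": 0, "hand": 0},
    {"x": 0, "y": 0, "z": 0, "wx": 0, "wy": 0, "wz": 0, "hand": 0},
    {"x": 0, "y": 0, "z": 0, "wx": 0, "wy": 0, "wz": 0, "hand": 0},
    {"x": 0, "y": 0, "z": 0, "wx": 0, "wy": 0, "wz": 0, "hand": 0},
    {"x": 0, "y": 0, "z": 0, "wx": 0, "wy": 0, "wz": 0, "hand": 0},
    {"x": 0, "y": 0, "z": 0, "wx": 0, "wy": 0, "wz": 0, "hand": 0},
  ],
)

```text
time: 14.62
tool_pos: [0.5348, -0.0942, 0.1277]
tool_rot: [3.141, -0.002, 0.205]
contact_force: [0.3, 0.9, 0.6]
opening: 0.0005
```

move_arm(
  deltas=[
    {"x": 0, "y": 0, "z": 0, "wx": 0, "wy": 0, "wz": 0, "hand": 0},
    {"x": 0, "y": 0, "z": 0, "wx": 0, "wy": 0, "wz": 0, "hand": 0},
    {"x": 0, "y": 0, "z": 0, "wx": 0, "wy": 0, "wz": 0, "hand": 0},
    {"x": 0, "y": 0, "z": 0, "wx": 0, "wy": 0, "wz": 0, "hand": 0},
    {"x": 0, "y": 0, "z": 0, "wx": 0, "wy": 0, "wz": 0, "hand": 0},
    {"x": 0, "y": 0, "z": 0, "wx": 0, "wy": 0, "wz": 0, "hand": 0},
    {"x": 0, "y": 0, "z": 0, "wx": 0, "wy": 0, "wz": 0, "hand": 0},
    {"x": 0, "y": 0, "z": 0, "wx": 0, "wy": 0, "wz": 0, "hand": 0},
  ],
)

```text
time: 15.62
tool_pos: [0.5348, -0.0942, 0.1277]
tool_rot: [3.141, -0.002, 0.205]
contact_force: [0.3, -0.2, 0.1]
opening: 0.0003
```

Run:
```python
from h import *
import cv2
s=monitor.observe();print(s["time"],s["tool_pos"],s["contact_force"],abs(s["qvel"]).max())
cv2.imwrite("pics/w7.png",viewer.read_camera("wrist")[:,:,::-1]);p=viewer.camera_params("wrist")
print("roller px",proj(p,[.5352,-.0944,.11]))
a=.345;ca,sa=np.cos(a),np.sin(a)
for j in(.86,.84):
  a=j-.515;ca,sa=np.cos(a),np.sin(a)
  print(j,[round(proj(p,O+Rc@np.array([r*sa+t*ca,0,r*ca-t*sa]))[1],1) for r,t in((.168,.006),(.168,-.006),(.142,-.006))])
```

```text
15.625 [ 0.53476954 -0.09420369  0.12772387] [ 0.29615351 -0.19562754  0.13981737] 0.0021596545331379717
roller px [322.2715462  241.78054908]
0.86 [np.float64(130.9), np.float64(161.1), np.float64(168.9)]
0.84 [np.float64(139.2), np.float64(169.6), np.float64(174.8)]
```

View pics/w7.png

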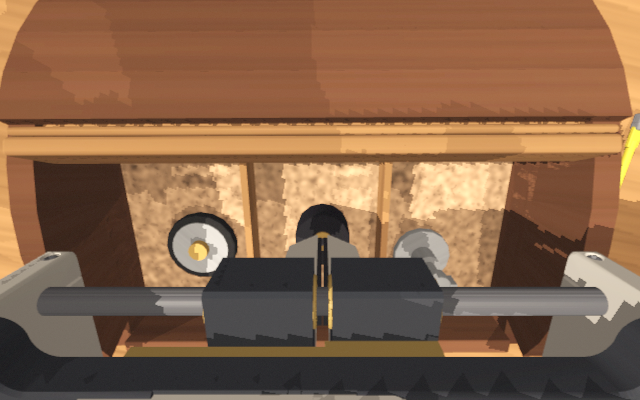

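The fingertips are centred over the roller at (322,240), the other parts stand untouched, and the rail is at or beyond the rows predicted for 0.86. Handing in.

```bash
python3 -c "
from cell import robot;robot.hand_in()"
```

```text
the job is handed in; nothing more can be done
```

The door is fully open, and the fingertips are pointing at the spare roller in the middle cell of the tray. The job was handed in at about 16 s.

- **Door:** I pushed with shut fingertips on the front of the rail, along its arc, at about 2–3 N. At the stop the reading rose to about 10 N in total, with the door at about 0.86 rad. The last push also pressed about 5 N inward along the rail's face, more than I intended; I took this as friction on the rail.
- **Pointing:** The fingertips are within about 1 mm of the roller's centre sideways and about 18 mm above its top. They held still there for 3 s, with contact force within sensor noise.
- **Other things:** I didn't touch the tray parts, and they looked undisturbed in the last picture. The arm never went near the worn roller, stick or panel. I made no separate final check of those three.

**Checks that disagreed:**
- A partial colour mask in the top camera put the roller about 4 mm to one side. I set it aside because the wrist and scene views agreed with each other to within 1 px.
- In the last picture the rail's front edges were about 7 px further back than predicted for 0.86. That points to a few millimetres of error in my chest position, not to a door left short of open.

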